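# Load a slide carrier into a sprung-jaw microscope holder

### The arm

A 7-joint arm with a two-finger parallel gripper is mounted at the origin on the work surface. World frame = base frame: x ahead of the robot, y to its left, z up, the work surface at z = 0. Lengths are in m, angles in degrees, forces in N, time in s.
With the tool pointing down it reaches from about 0.425 to 0.95 m from the base axis. Payload 16.7 kg.
Tool frame: the origin (TCP) lies midway between the tips of the shut fingers; the grasp point (between the pads) lies 19 mm behind it; z points along the fingers, y is the line along which they close (so a half turn about z gives the same grasp; the last joint's range is limited). The gripper opens to 94 mm and grips with 3 to 60 N. Pads are 16 mm wide; open, the fingers measure 119 mm over their backs; the gripper's body (75 mm by 177 mm) begins 78 mm behind the grasp point.
Start: joints at [61.45, 24.414, 4.234, 92.017, -1.954, 63.644, -3.845], TCP at [0.231, -0.634, 0.205] pointing down, gripper open.
Joint ranges: [-163.25, 163.25], [-28.42, 122.38], [-70.27, 78.77], [12.13, 141.07], [-58.53, 238.53], [9.26, 117.41], [-156.51, 156.51]. Speed limits (degrees/s): [108.29, 108.29, 136.94, 136.94, 172.46, 172.46, 172.46].

### API

Orientations are given as [roll, pitch, yaw] about the fixed x, y, z axes, in that order (R = Rz(yaw) Ry(pitch) Rx(roll)).
In Python, from station import sense, snapshot, close_job, look_for, landmark_of gives the robot as it stands.
- The arm moves only by the tool servo_tool, never from a script. Its argument "targets" is a list of rows, each a list of 7 numbers: the shift along the tool's x, y, z as a fraction of full scale, then the turn, a rotation vector about the tool's x, y, z as a fraction of full scale, then the gripper's target within -1 to 1 (fully open at 1, half-way at 0, shut at -1). In form: [[dx, dy, dz, rx, ry, rz, grip], ...]. A call has 1 to 8 rows; each row is the pose to reach, as a shift and turn from the pose commanded when the call began, along the tool's axes at that moment; what a row does not reach only later rows make up. Full scale, the value 1, is 25 cm for a shift and 45 degrees for a turn. A row lasts 1/12 s, in which the tool goes at most 41.7 mm and 7.16 degrees, less where a joint would pass 70% of its speed; a pose out of reach is approached as far as the arm can. A call with a number of a shift or a turn outside -1 to 1 is refused whole. A call with a gripper value outside its range is refused whole. The fingers move at their own pace and stop on an object; "grip_force" is the grip in N (left out, the last holds). Time passes only in rows, so rows that repeat a pose let the fingers close. It gives the time, the measured TCP pose, the force, the opening and the grip force at its end, in the units of the state.
- sense(): the state, without advancing time (a new reading comes with each control period).
- snapshot(name): name is "scene" or "top" or "wrist"; returns a dict with "frame" (420x560x3 uint8, red, green, blue), "fx", "fy", "cx", "cy" (pixels), "R" (3x3) and "t" (3): a world point X has camera coordinates R X + t. Camera axes: x right, y down, z forward; pixel columns grow to the right and rows downward; lengths in m; the calibration is good to about 2 mm. A picture is of the moment at which its call begins. There is no depth.
- close_job(): hands the job in; it is judged then, once.
Trained networks look in a picture, given as the dict that the camera call returned (one of the last four; its "shot" number tells which), for a name from the list of things; names that differ only in an ending like _2 or _b are one class to them, and where a whole thing is asked for, a point or a joint stands for the part that bears it (a point fixed in the world has none). Each returns a list of dicts, best first, with "p" (0 to 1); they miss things now and then, are a little off and sometimes report something else, mostly with a low value. They report only what shows in the picture. A call takes as long as a camera call. They do not tell look-alikes from the thing itself.
- look_for(picture, query): "extent" ([left, top, right, bottom] in pixels, round what is visible of it).
- landmark_of(picture, query): "point" ([column, row] in pixels: a listed point, or the origin of a listed thing).
The state is a dict: "time_s": time; "q": joint angles; "qd": joint speeds; "tau": joint torques, N m; "position": TCP position; "eef_rot": TCP orientation; "wrist_force": force on the tool from outside, world axes, zero at the start; "moment": the same for the moment, N m; "width": opening from 0.0 (shut) to 1.0 (fully open); "grip_force": force on a finger pad.
Only numpy, scipy, OpenCV 4.12 (cv2) and the standard library are available. Lean on these libraries where they do the work, as an engineer would, in place of code of your own. Each camera call takes 0.05 s, during which the arm holds its last target. There are 200 camera calls.

### The job

Take the slide carrier out of the tray and load it, slides up, into the sprung-jaw holder for viewing: with the carrier tilted, push one end under the lip of either jaw so that the jaw gives, keep pushing while you lower the other end past the opposite lip, then let the springs centre it, see it down on both ledges and let go. It must end level on the ledges, square and centred over the light window. The slides are glass, so feel your way: do not drive a jaw hard against its stop or bear down on a lip, and leave the glassware and bottles where they stand.

Things in the scene. Friction and masses are not known exactly. Their poses are not given: they have to be found in the camera images.
- carrier: Grey flat two-slide carrier, a stiff board 120 mm long (x), 64 mm wide (y), 10 mm thick (z), about 140 g, with two stained glass slides sunk in its top; both ends alike. It lies in the tray. Origin: centre of its underside; x along its length, z up out of the slide side. Grip it across its 64 mm width.
- end_1 (a point): Middle of the carrier's +x end face, 60 mm from its middle and 5 mm above its underside.
- end_2 (a point): Middle of the carrier's -x end face, 60 mm from its middle and 5 mm above its underside.
- holder: Fixed holder: grey base plate 226 (x) x 86 (y) x 10 mm with a round white light window in its middle and, along x, two guide rods with two facing sprung aluminium jaws (see jaw_zone). Origin: underside of the base, in its middle; x along the rods. The clamped jaw set may sit up to 4 mm from that middle along x. Carrier and holder together bear 35 N at most.
- jaw_zone (a point): Holder middle at ledge-top level, 34 mm above bench; axes as holder. In mm: each jaw 44 wide; upright face 57.5 from the jaw set's middle at rest; ledge 20 deep; lip 4 deep, 14 above the ledge, 5 thick. A jaw slides outward to a hard stop at 12, pushing 1 N + 0.9 N per mm (11.9 N at the stop). The carrier clears the other lip once a jaw is back 9.5. Jaw friction can hold it off the ledges.
- tray: Fixed mint enamel tray 210 (x) x 180 (y) mm, rim 18 mm high, 4 mm floor with white liner; the carrier lies on its floor, roughly along its x. Origin: centre of its underside.
- beaker: Empty glass beaker, 70 mm across, 85 mm high; bystander. Origin: centre of its underside.
- wash_bottle: Pale plastic wash bottle, 62 mm across, 182 mm high over its spout; bystander. Origin: centre of its underside.
- dropper_bottle: Small brown glass stain bottle with a dropper bulb, 38 mm across, 92 mm high; bystander. Origin: centre of its underside.
- petri_dish: Closed glass petri dish, 94 mm across, 15 mm high; bystander. Origin: centre of its underside.
Mind the look-alikes: they are no part of the job. Of the things that look like the carrier, take the one that is farthest from the robot's base at the start.

How it is judged:
By the outcome, as a careful person would: the job done as asked, in the order asked, and still so for the second after the job is handed in, with the robot touching nothing.
It also fails if it takes over 72 s, if anything falls off the work surface, if the arm or the gripper's body presses on something with over 40 N, if the wrist force passes 120 N, or if a joint passes its speed limit or range.

## Working session

There is one attempt and no reset: what is moved stays moved. The work goes in short steps, Python scripts to look and compute and a tool call to move; the robot and the scene stay as the last step left them, time stands still between calls to the robot, and variables do not carry over. Pictures are saved under pics/ and viewed, at most 10 in all, crops included, and the job is handed in when it is done.

Besides the shell and the picture viewer there is one more tool, called after ">>>" by a JSON object that holds its "fn" and its "kwargs". servo_tool: Moves the arm, as the interface text tells. Its arguments: {"type":"object","properties":{"targets":{"type":"array","items":{"type":"array","items":{"type":"number","minimum":-1,"maximum":1}}},"grip_force":{"type":"number"}},"required":["targets"]}

```bash
mkdir -p pics; cat > h.py <<'E'
import numpy as np, cv2
from scipy.spatial.transform import Rotation as Ro
from station import *
def save(p,n): cv2.imwrite(f'pics/{n}.png',cv2.cvtColor(p['frame'],cv2.COLOR_RGB2BGR))
def ray(p,uv):
    R=np.array(p['R']);t=np.array(p['t']);d=np.array([(uv[0]-p['cx'])/p['fx'],(uv[1]-p['cy'])/p['fy'],1.])
    return -R.T@t, R.T@d
def onz(p,uv,z):
    c,d=ray(p,uv); return c+d*(z-c[2])/d[2]
def proj(p,X):
    x=np.array(p['R'])@np.array(X)+np.array(p['t']); return [p['fx']*x[0]/x[2]+p['cx'],p['fy']*x[1]/x[2]+p['cy']]
def tri(obs):
    A=np.zeros((3,3));b=np.zeros(3)
    for p,uv in obs:
        c,d=ray(p,uv);d=d/np.linalg.norm(d);M=np.eye(3)-np.outer(d,d);A+=M;b+=M@c
    return np.linalg.solve(A,b)
def st():
    s=sense(); print({k:np.round(s[k],3).tolist() for k in('time_s','q','position','eef_rot','wrist_force','moment','width','grip_force')}); return s
E
python3 - <<'E'
from h import *
st()
P={n:snapshot(n) for n in('scene','top','wrist')}
a=np.hstack([P['scene']['frame'],P['top']['frame']])
for n in P: save(P[n],n+'0'); print(n,P[n]['frame'].shape,P[n]['fx'],np.round(P[n]['t'],3), np.round(P[n]['R'],2).tolist())
for q in('carrier','holder','tray','jaw_zone','beaker','wash_bottle','dropper_bottle','petri_dish','end_1','end_2'):
  for n in('scene','top'):
    for d in landmark_of(P[n],q)[:4]:
      print(q,n,round(d['p'],2),np.round(d['point']),np.round(onz(P[n],d['point'],0.034 if q=='jaw_zone' else 0.004 if q in('carrier','end_1','end_2') else 0),3))
E
```

```text
{'time_s': 0.0, 'q': [61.449, 24.449, 4.233, 92.051, -1.954, 63.645, -3.845], 'position': [0.231, -0.634, 0.205], 'eef_rot': [-179.928, 0.006, 19.981], 'wrist_force': [0.293, 0.803, -0.596], 'moment': [-0.006, -0.032, -0.013], 'width': 0.995, 'grip_force': 0.0}
scene (420, 560, 3) 459.2439423980909 [ 0.391 -0.201  1.692] [[-0.73, 0.68, 0.01], [0.47, 0.51, -0.72], [-0.5, -0.53, -0.69]]
top (420, 560, 3) 525.2721608206841 [0.    0.546 1.638] [[0.0, -1.0, 0.01], [-0.99, -0.0, -0.16], [0.16, -0.01, -0.99]]
wrist (420, 560, 3) 347.7156834902016 [-0.675 -0.023  0.391] [[0.34, -0.94, -0.0], [-0.91, -0.33, 0.23], [-0.22, -0.08, -0.97]]
carrier scene 0.85 [337. 257.] [0.507 0.214 0.004]
carrier scene 0.8 [317. 197.] [ 0.368 -0.004  0.004]
carrier scene 0.79 [404. 228.] [0.269 0.273 0.004]
carrier scene 0.56 [353. 243.] [0.433 0.21  0.004]
carrier top 0.89 [196. 302.] [0.258 0.266 0.004]
carrier top 0.84 [211. 226.] [0.502 0.224 0.004]
carrier top 0.73 [276. 266.] [0.373 0.01  0.004]
holder scene 0.59 [244. 190.] [ 0.517 -0.195  0.   ]
holder scene 0.59 [340. 259.] [0.504 0.222 0.   ]
holder t
[... 810 characters left out ...]
8.] [0.293 0.31  0.004]
end_1 scene 0.84 [325. 216.] [0.41  0.073 0.004]
end_1 scene 0.69 [325. 269.] [0.567 0.22  0.004]
end_1 top 0.97 [212. 247.] [0.434 0.22  0.004]
end_1 top 0.91 [261. 259.] [0.393 0.061 0.004]
end_1 top 0.82 [298. 270.] [ 0.358 -0.059  0.004]
end_1 top 0.73 [208. 317.] [0.209 0.226 0.004]
end_2 scene 0.9 [311. 187.] [ 0.344 -0.054  0.004]
end_2 scene 0.9 [409. 238.] [0.293 0.31  0.004]
end_2 scene 0.84 [325. 216.] [0.41  0.073 0.004]
end_2 scene 0.69 [325. 269.] [0.567 0.22  0.004]
end_2 top 0.97 [212. 247.] [0.434 0.22  0.004]
end_2 top 0.91 [261. 259.] [0.393 0.061 0.004]
end_2 top 0.82 [298. 270.] [ 0.358 -0.059  0.004]
end_2 top 0.73 [208. 317.] [0.209 0.226 0.004]
```

View pics/top0.png

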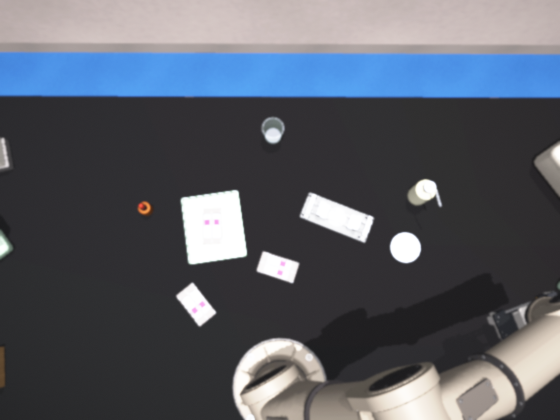

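View pics/scene0.png

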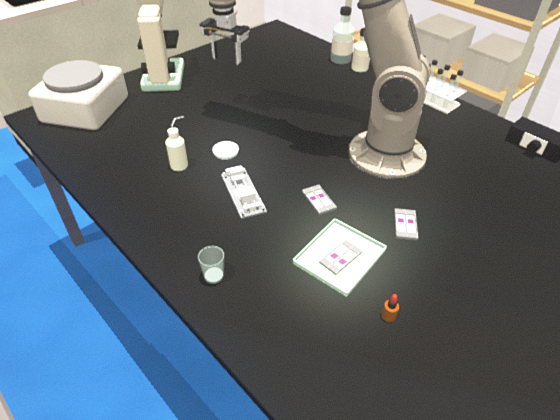

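Carrier-like objects in the top view:
- (211,226), in the tray, 0.55 m from the base.
- (276,266), on the bench, 0.37 m from the base.
- (196,302), on the bench, 0.37 m from the base.

The one in the tray fits: it is the farthest and lies in the tray. The holder is at (337,218) and its long axis runs mostly along y.

```bash
cat >> h.py <<'E'
def go(pos,rpy,s=None):
    s=s or sense(); R0=Ro.from_euler('xyz',s['eef_rot'],degrees=True)
    d=R0.inv().apply(np.array(pos)-s['position'])/0.25
    r=(R0.inv()*Ro.from_euler('xyz',rpy,degrees=True)).as_rotvec(degrees=True)/45
    print('row',np.round(d,3).tolist(),np.round(r,3).tolist(), 'rows>=',np.ceil(max(np.linalg.norm(d)*250/41.7,np.linalg.norm(r)*45/7.16)))
E
python3 - <<'E'
from h import *
p=snapshot('wrist');s=sense()
c=-np.array(p['R']).T@p['t'];R0=Ro.from_euler('xyz',s['eef_rot'],degrees=True)
print('cam in tool',R0.inv().apply(c-s['position']),'view dir tool',R0.inv().apply(np.array(p['R'])[2]))
go([.40,-.40,.28],[180,0,20])
go([.42,-.19,.30],[180,0,20])
t=snapshot('top');g=cv2.resize(t['frame'][100:350,150:450],None,fx=2.6,fy=2.4)
cv2.imwrite('pics/crop1.png',g[...,::-1])
E
```

```text
cam in tool [ 6.73421322e-02  1.48246270e-05 -1.80455231e-01] view dir tool [-2.29502999e-01  6.72412093e-04  9.73307722e-01]
row [0.957, -0.649, -0.298] [-0.0, -0.0, -0.0] rows>= 8.0
row [1.319, -1.412, -0.378] [-0.0, -0.0, -0.0] rows>= 12.0
```

View pics/crop1.png

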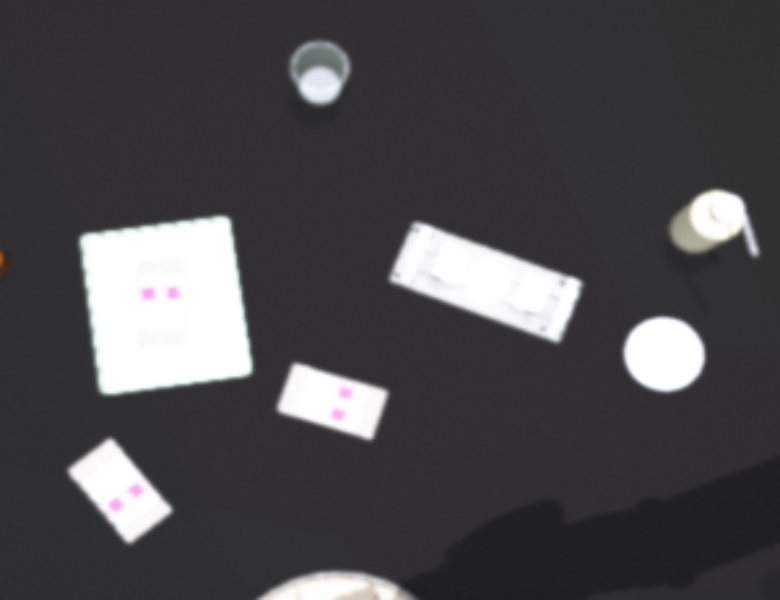

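The crop confirms it: the carrier is the one in the tray, at crop (161,303). I'll go to the holder first for a close look.

>>> {"fn": "servo_tool", "kwargs": {"targets": [[0.95, -0.65, -0.3, 0, 0, 0, 1], [0.95, -0.65, -0.3, 0, 0, 0, 1], [0.95, -0.65, -0.3, 0, 0, 0, 1], [0.95, -0.65, -0.3, 0, 0, 0, 1], [0.95, -0.65, -0.3, 0, 0, 0, 1], [0.95, -0.65, -0.3, 0, 0, 0, 1], [0.95, -0.65, -0.3, 0, 0, 0, 1], [0.95, -0.65, -0.3, 0, 0, 0, 1]]}}

```text
time_s: 1.92
position: [0.4034, -0.3949, 0.2827]
eef_rot: [179.9, -0.2, 20.4]
wrist_force: [0.3, 0.5, 0.6]
width: 0.999
grip_force: 0.0
```

```bash
python3 - <<'E'
from h import *
st(); go([.53,-.19,.25],[180,0,50])
E
```

```text
{'time_s': 1.917, 'q': [40.951, 10.6, -3.496, 100.878, 0.564, 68.379, -32.273], 'position': [0.403, -0.395, 0.283], 'eef_rot': [179.925, -0.187, 20.42], 'wrist_force': [0.258, 0.47, 0.619], 'moment': [0.007, -0.075, 0.015], 'width': 0.999, 'grip_force': 0.0}
row [0.76, -0.591, 0.132] [0.003, -0.004, -0.657] rows>= 6.0
```

>>> {"fn": "servo_tool", "kwargs": {"targets": [[0.76, -0.59, 0.13, 0, 0, -0.65, 1], [0.76, -0.59, 0.13, 0, 0, -0.65, 1], [0.76, -0.59, 0.13, 0, 0, -0.65, 1], [0.76, -0.59, 0.13, 0, 0, -0.65, 1], [0.76, -0.59, 0.13, 0, 0, -0.65, 1], [0.76, -0.59, 0.13, 0, 0, -0.65, 1], [0.76, -0.59, 0.13, 0, 0, -0.65, 1], [0.76, -0.59, 0.13, 0, 0, -0.65, 1]]}}

```text
time_s: 2.58
position: [0.5273, -0.195, 0.2476]
eef_rot: [-180.0, -0.0, 49.4]
wrist_force: [0.3, -1.9, -0.1]
width: 1.002
grip_force: 0.0
```

```bash
python3 - <<'E'
from h import *
s=st(); p=snapshot('wrist'); save(p,'w1')
import pickle; pickle.dump(p,open('w1.pkl','wb'))
for q in('holder','jaw_zone'):
  for d in landmark_of(p,q)[:2]: print(q,d['p'],d['point'],onz(p,d['point'],.034 if q[0]=='j' else 0))
print(p['fx'],p['cx'],p['cy'])
E
```

```text
{'time_s': 2.583, 'q': [26.824, 12.626, -15.283, 103.032, 3.611, 64.845, -30.203], 'position': [0.527, -0.195, 0.248], 'eef_rot': [-179.96, -0.018, 49.441], 'wrist_force': [0.307, -1.888, -0.127], 'moment': [-0.075, -0.017, -0.016], 'width': 1.002, 'grip_force': 0.0}
holder 0.57 [278.4, 177.4] [ 0.53421706 -0.18582664  0.        ]
347.7156834902016 279.5838843250619 213.16954347170648
```

View pics/w1.png

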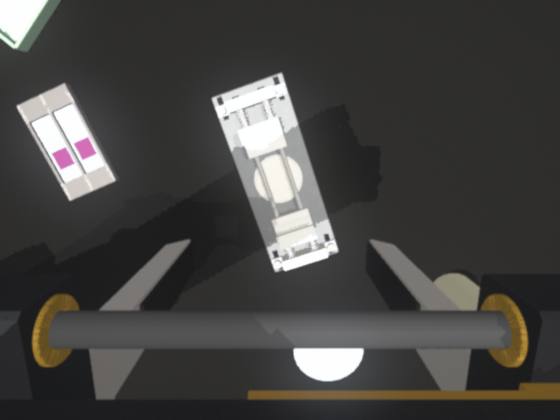

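The wrist view shows the holder with its base corners near (212,97), (282,74), (338,252) and (275,271). The light window is at (278,178), and the rods are close to the middle. I'll enlarge it to locate the jaws.

```bash
python3 - <<'E'
from h import *
import pickle; p=pickle.load(open('w1.pkl','rb'))
C=[onz(p,c,.01)[:2] for c in((212,97),(282,74),(338,252),(275,271))]; print(np.round(C,4))
m=np.mean(C,0); print(m,[np.linalg.norm(C[i]-C[(i+1)%4]) for i in range(4)])
v=(C[0]+C[1]-C[2]-C[3]); print(np.degrees(np.arctan2(v[1],v[0])))
print('window',onz(p,(278,178),.01))
g=cv2.resize(p['frame'][65:280,195:350],None,fx=2.75,fy=2.75,interpolation=cv2.INTER_CUBIC); cv2.imwrite('pics/c2.png',g[...,::-1])
E
```

```text
[[ 0.5375 -0.0653]
 [ 0.6144 -0.0986]
 [ 0.5307 -0.3061]
 [ 0.4531 -0.2736]]
[ 0.53393267 -0.18593094] [np.float64(0.08385079380982688), np.float64(0.22374947855179908), np.float64(0.0840726623422718), np.float64(0.2247743630139921)]
67.99242756241603
window [ 0.53424735 -0.18509763  0.01      ]
```

View pics/c2.png

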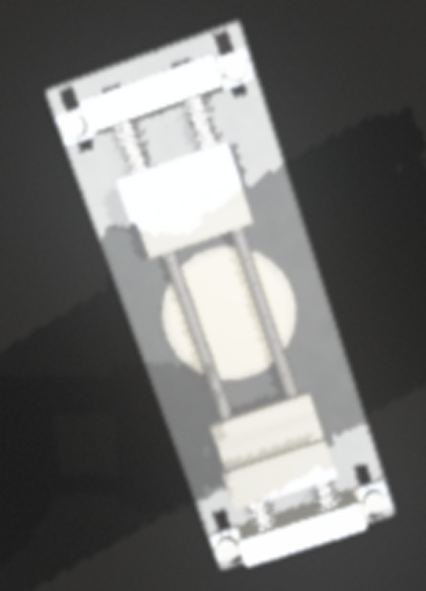

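```bash
python3 - <<'E'
from h import *
import pickle; p=pickle.load(open('w1.pkl','rb'))
m=np.array([.5340,-.1858]);a=np.radians(68.0);u=np.array([np.cos(a),np.sin(a)]);n=np.array([-u[1],u[0]])
f=lambda c,z:(lambda q:np.round([(q-m)@u*1e3,(q-m)@n*1e3],1))(onz(p,(c[0]/2.75+195,c[1]/2.75+65),z)[:2])
for nm,c,z in(('low ledge',(210,427),.034),('low ledge',(312,393),.034),('low lip',(222,468),.053),('low lip',(328,437),.053),('up ledge',(145,258),.034),('up ledge',(254,222),.034),('up back',(117,180),.053),('up back',(233,143),.053),('low back',(230,508),.053),('low back',(336,475),.053)): print(nm,f(c,z))
s=sense(); 
for z in(.25,):
  go([.46,.0,.28],[180,0,20]); go([.46,.2,.22],[180,0,0],{'position':[.46,0,.28],'eef_rot':[180,0,20]})
E
```

```text
low ledge [-40.9  22.2]
low ledge [-40.6 -23.4]
low lip [-54.3  21.1]
low lip [-55.6 -23.9]
up ledge [35.  24.2]
up ledge [ 34.6 -22.5]
up back [67.  22.3]
up back [ 65.8 -24. ]
low back [-71.7  23.5]
low back [-72.  -22.2]
row [0.427, -0.718, -0.128] [0.0, 0.0, 0.648] rows>= 6.0
row [0.274, -0.752, 0.24] [0.0, -0.0, 0.444] rows>= 6.0
```

>>> {"fn": "servo_tool", "kwargs": {"targets": [[0.43, -0.72, -0.13, 0, 0, 0.65, 1], [0.43, -0.72, -0.13, 0, 0, 0.65, 1], [0.43, -0.72, -0.13, 0, 0, 0.65, 1], [0.43, -0.72, -0.13, 0, 0, 0.65, 1], [0.43, -0.72, -0.13, 0, 0, 0.65, 1], [0.43, -0.72, -0.13, 0, 0, 0.65, 1], [0.43, -0.72, -0.13, 0, 0, 0.65, 1]]}}

```text
time_s: 3.32
position: [0.4597, 0.0044, 0.2818]
eef_rot: [180.0, -0.1, 20.1]
wrist_force: [0.8, 0.4, 0.1]
width: 0.997
grip_force: 0.0
```

>>> {"fn": "servo_tool", "kwargs": {"targets": [[0.35, -0.75, 0.24, 0, 0, 0.45, 1], [0.35, -0.75, 0.24, 0, 0, 0.45, 1], [0.35, -0.75, 0.24, 0, 0, 0.45, 1], [0.35, -0.75, 0.24, 0, 0, 0.45, 1], [0.35, -0.75, 0.24, 0, 0, 0.45, 1], [0.35, -0.75, 0.24, 0, 0, 0.45, 1], [0.35, -0.75, 0.24, 0, 0, 0.45, 1]]}}

```text
time_s: 3.9
position: [0.4781, 0.2124, 0.2189]
eef_rot: [-179.9, 0.1, -0.0]
wrist_force: [-1.5, -0.7, -1.1]
width: 1.002
grip_force: 0.0
```

```bash
python3 - <<'E'
from h import *
s=st(); p=snapshot('wrist'); save(p,'w2')
import pickle; pickle.dump(p,open('w2.pkl','wb'))
t=snapshot('top')
for q in('carrier','end_1','tray'):
  for n,P in(('w',p),('t',t)):
    for d in landmark_of(P,q)[:3]: print(q,n,round(d['p'],2),d['point'],onz(P,d['point'],.009 if q[0]=='e' else .004))
E
```

```text
{'time_s': 3.9, 'q': [-3.247, 11.917, -31.399, 108.859, 6.894, 61.139, -127.485], 'position': [0.478, 0.212, 0.219], 'eef_rot': [-179.902, 0.108, -0.049], 'wrist_force': [-1.535, -0.718, -1.102], 'moment': [0.007, 0.081, -0.009], 'width': 1.002, 'grip_force': 0.0}
carrier w 0.93 [274.3, 170.3] [0.50188942 0.21888411 0.004     ]
carrier w 0.91 [441.9, 280.6] [0.36684226 0.0143971  0.004     ]
carrier t 0.96 [278.5, 265.7] [0.37293685 0.00319053 0.004     ]
carrier t 0.74 [192.9, 302.9] [0.25452775 0.27535438 0.004     ]
end_1 w 0.91 [265.1, 392.7] [0.21049051 0.23229823 0.009     ]
end_1 w 0.85 [402.1, 263.1] [0.39165328 0.06678271 0.009     ]
end_1 w 0.83 [269.3, 113.6] [0.56359689 0.22390884 0.009     ]
end_1 t 0.97 [206.7, 316.1] [0.21357246 0.22991287 0.009     ]
end_1 t 0.95 [182.6, 288.0] [0.30132855 0.30862521 0.009     ]
end_1 t 0.86 [259.4, 259.5] [0.39241772 0.06470029 0.009     ]
```

View pics/w2.png

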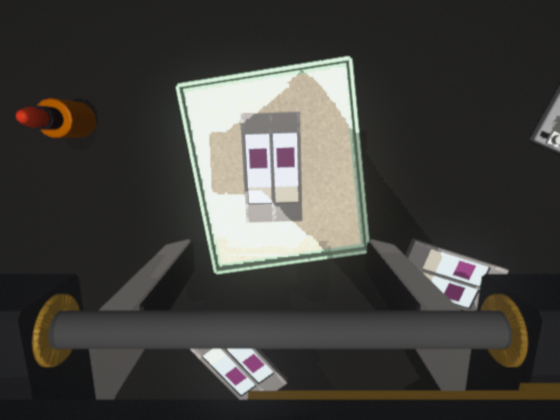

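The wrist view shows the carrier in the tray with its top corners at about (242,114), (299,112), (302,220) and (245,221).

```bash
python3 - <<'E'
from h import *
import pickle; p=pickle.load(open('w2.pkl','rb'))
C=[onz(p,c,.014)[:2] for c in((242,114),(299,112),(302,220),(245,221))]
m=np.mean(C,0); print(np.round(C,4),m,[np.linalg.norm(C[i]-C[(i+1)%4]) for i in range(4)])
v=(C[0]+C[1]-C[2]-C[3]); y=np.degrees(np.arctan2(v[1],v[0])); print(y)
go([m[0]-.0,m[1],.12],[180,0,y])
E
```

```text
[[0.563  0.2529]
 [0.565  0.1921]
 [0.4462 0.1873]
 [0.4451 0.2525]] [0.50480825 0.22121248] [np.float64(0.06079360163203044), np.float64(0.11886984399470298), np.float64(0.06524515269352679), np.float64(0.11791948700623173)]
1.2461486619599673
row [0.102, -0.058, 0.404] [0.0, -0.001, -0.036] rows>= 3.0
```

>>> {"fn": "servo_tool", "kwargs": {"targets": [[0.1, -0.06, 0.4, 0, 0, -0.04, 1], [0.1, -0.06, 0.4, 0, 0, -0.04, 1], [0.1, -0.06, 0.4, 0, 0, -0.04, 1], [0.1, -0.06, 0.4, 0, 0, -0.04, 1], [0.1, -0.06, 0.4, 0, 0, -0.04, 1]]}}

```text
time_s: 4.72
position: [0.5033, 0.2226, 0.1204]
eef_rot: [180.0, 0.1, 1.5]
wrist_force: [0.1, 0.1, 0.5]
width: 1.001
grip_force: 0.0
```

```bash
python3 - <<'E'
from h import *
s=st(); p=snapshot('wrist'); save(p,'w3')
import pickle; pickle.dump(p,open('w3.pkl','wb'))
for q in('carrier','end_1'):
    for d in landmark_of(p,q)[:3]: print(q,round(d['p'],2),d['point'],onz(p,d['point'],.009 if q[0]=='e' else .004))
E
```

```text
{'time_s': 4.717, 'q': [-5.967, 20.976, -29.787, 111.195, 13.141, 51.235, -130.912], 'position': [0.503, 0.223, 0.12], 'eef_rot': [179.98, 0.092, 1.51], 'wrist_force': [0.079, 0.089, 0.458], 'moment': [0.036, 0.023, -0.025], 'width': 1.001, 'grip_force': 0.0}
carrier 0.85 [285.0, 213.2] [0.50054126 0.21787364 0.004     ]
carrier 0.41 [31.1, 140.9] [0.55714086 0.43172135 0.004     ]
end_1 0.89 [282.4, 138.0] [0.56504222 0.22199219 0.009     ]
end_1 0.73 [193.2, 404.1] [0.30498466 0.30321883 0.009     ]
end_1 0.6 [280.6, 272.8] [0.44658272 0.22031874 0.009     ]
```

View pics/w3.png

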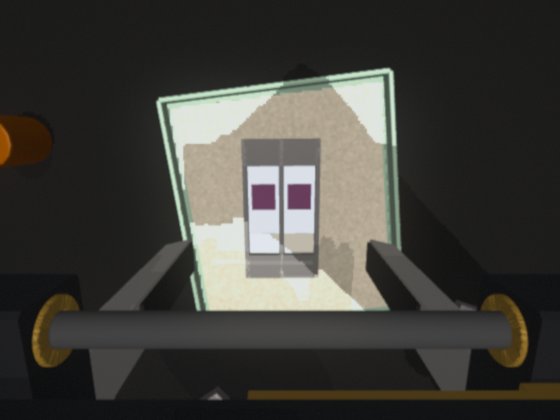

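```bash
python3 - <<'E'
from h import *
import pickle; p=pickle.load(open('w3.pkl','rb'));p2=pickle.load(open('w2.pkl','rb'))
c3=((243,140),(320,139),(319,277),(244,277));c2=((242,114),(299,112),(302,220),(245,221))
T=np.array([tri([(p,a),(p2,b)]) for a,b in zip(c3,c2)]);print(np.round(T,4))
C=[onz(p,c,.014)[:2] for c in c3]
m=np.mean(C,0); print(np.round(C,4),m,[np.linalg.norm(C[i]-C[(i+1)%4]) for i in range(4)])
v=(C[0]+C[1]-C[2]-C[3]); y=np.degrees(np.arctan2(v[1],v[0])); print(y)
go([m[0],m[1],.02],[180,0,y]);go([m[0],m[1],.008],[180,0,y])
E
```

```text
[[0.5628 0.253  0.0169]
 [0.565  0.192  0.0157]
 [0.4476 0.1873 0.0189]
 [0.4467 0.252  0.0204]]
[[0.5627 0.2538]
 [0.5651 0.1917]
 [0.4456 0.1863]
 [0.4439 0.2527]] [0.50434296 0.22111337] [np.float64(0.06214283032543144), np.float64(0.11966878002147878), np.float64(0.06646320671228031), np.float64(0.11884521983310363)]
1.5627632244290472
row [-0.001, 0.008, 0.41] [-0.001, -0.003, -0.001] rows>= 3.0
row [-0.001, 0.008, 0.458] [-0.001, -0.003, -0.001] rows>= 3.0
```

>>> {"fn": "servo_tool", "kwargs": {"targets": [[0, 0.006, 0.2, 0, 0, 0, 1], [0, 0.006, 0.36, 0, 0, 0, 1], [0, 0.006, 0.4, 0, 0, 0, 1], [0, 0.006, 0.42, 0, 0, 0, 1], [0, 0.006, 0.44, 0, 0, 0, 1], [0, 0.006, 0.452, 0, 0, 0, 1], [0, 0.006, 0.452, 0, 0, 0, 1], [0, 0.006, 0.452, 0, 0, 0, 1]]}}

```text
time_s: 5.53
position: [0.5045, 0.2219, 0.0089]
eef_rot: [-180.0, -0.1, 1.5]
wrist_force: [0.4, -1.2, -0.6]
width: 1.001
grip_force: 0.0
```

>>> {"fn": "servo_tool", "kwargs": {"targets": [[0, 0, 0.008, 0, 0, 0, 1], [0, 0, 0.008, 0, 0, 0, -1], [0, 0, 0.008, 0, 0, 0, -1], [0, 0, 0.008, 0, 0, 0, -1], [0, 0, 0.008, 0, 0, 0, -1], [0, 0, 0.008, 0, 0, 0, -1], [0, 0, 0.008, 0, 0, 0, -1], [0, 0, 0.008, 0, 0, 0, -1]], "grip_force": 30}}

```text
time_s: 6.2
position: [0.5037, 0.2215, 0.0056]
eef_rot: [-180.0, -0.0, 1.5]
wrist_force: [0.0, -0.4, 1.6]
width: 0.677
grip_force: 30.0
```

>>> {"fn": "servo_tool", "kwargs": {"targets": [[0, 0, 0, 0, 0, 0, -1], [0, 0, 0, 0, 0, 0, -1], [0, 0, 0, 0, 0, 0, -1], [0, 0, 0, 0, 0, 0, -1]]}}

```text
time_s: 6.53
position: [0.5037, 0.2216, 0.0056]
eef_rot: [-180.0, -0.0, 1.5]
wrist_force: [-0.8, -0.4, 2.7]
width: 0.676
grip_force: 30.0
```

>>> {"fn": "servo_tool", "kwargs": {"targets": [[0, 0, -0.1, 0, 0, 0, -1], [0, 0, -0.2, 0, 0, 0, -1], [0, 0, -0.3, 0, 0, 0, -1], [0, 0, -0.4, 0, 0, 0, -1], [0, 0, -0.5, 0, 0, 0, -1], [0, 0, -0.6, 0, 0, 0, -1], [0, 0, -0.7, 0, 0, 0, -1], [0, 0, -0.7, 0, 0, 0, -1]]}}

```text
time_s: 7.2
position: [0.5054, 0.2227, 0.1849]
eef_rot: [-179.9, -0.3, 1.5]
wrist_force: [0.6, 0.7, -1.7]
width: 0.676
grip_force: 30.0
```

```bash
python3 - <<'E'
from h import *
s=st(); p=snapshot('wrist'); save(p,'w4')
go([.5,.05,.2],[180,0,35]); go([.50,-.18,.2],[180,0,68],{'position':[.5,.05,.2],'eef_rot':[180,0,35]})
E
```

```text
{'time_s': 7.2, 'q': [-4.173, 16.617, -31.24, 107.838, 10.16, 57.93, -128.2], 'position': [0.505, 0.223, 0.185], 'eef_rot': [-179.882, -0.309, 1.527], 'wrist_force': [0.639, 0.712, -1.671], 'moment': [0.094, -0.074, -0.019], 'width': 0.676, 'grip_force': 29.993}
row [-0.037, 0.688, -0.071] [-0.0, -0.005, -0.744] rows>= 5.0
row [-0.528, 0.754, 0.0] [-0.0, 0.0, -0.733] rows>= 6.0
```

View pics/w4.png

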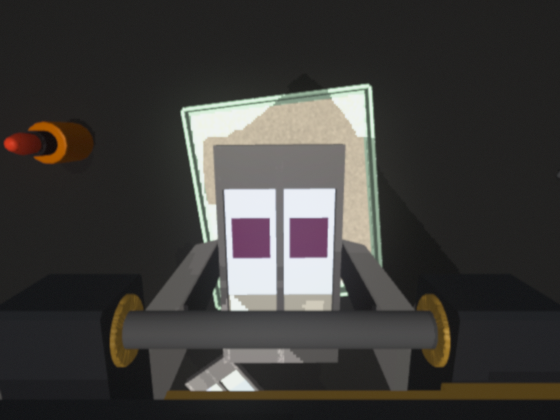

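The carrier is held flat and square in the fingers, with its far edge at row 145 (columns 215–344) and its near edge at about row 362. Next I work out its offset in the tool frame and set out for the holder.

```bash
python3 - <<'E'
from h import *
s=sense();p=snapshot('wrist');R0=Ro.from_euler('xyz',s['eef_rot'],degrees=True)
for ztop in(-.0084,-.006):
  for c in((215,145),(344,145),(338,362),(223,362)):
    o,d=ray(p,c);o=R0.inv().apply(o-s['position']);d=R0.inv().apply(d); print(ztop,np.round(o+d*(ztop-o[2])/d[2],4))
E
```

```text
-0.0084 [ 0.0608 -0.0316 -0.0084]
-0.0084 [ 0.0608  0.0311 -0.0084]
-0.0084 [-0.0597  0.0328 -0.0084]
-0.0084 [-0.0596 -0.0323 -0.0084]
-0.006 [ 0.0607 -0.032  -0.006 ]
-0.006 [ 0.0607  0.0315 -0.006 ]
-0.006 [-0.0615  0.0332 -0.006 ]
-0.006 [-0.0614 -0.0327 -0.006 ]
```

>>> {"fn": "servo_tool", "kwargs": {"targets": [[-0.04, 0.69, -0.07, 0, 0, -0.74, -1], [-0.04, 0.69, -0.07, 0, 0, -0.74, -1], [-0.04, 0.69, -0.07, 0, 0, -0.74, -1], [-0.04, 0.69, -0.07, 0, 0, -0.74, -1], [-0.04, 0.69, -0.07, 0, 0, -0.74, -1], [-0.04, 0.69, -0.07, 0, 0, -0.74, -1], [-0.04, 0.69, -0.07, 0, 0, -0.74, -1]]}}

```text
time_s: 7.88
position: [0.4976, 0.0463, 0.1968]
eef_rot: [-180.0, 0.1, 34.8]
wrist_force: [0.1, 0.7, -1.1]
width: 0.68
grip_force: 30.0
```

>>> {"fn": "servo_tool", "kwargs": {"targets": [[-0.53, 0.75, 0, 0, 0, -0.73, -1], [-0.53, 0.75, 0, 0, 0, -0.73, -1], [-0.53, 0.75, 0, 0, 0, -0.73, -1], [-0.53, 0.75, 0, 0, 0, -0.73, -1], [-0.53, 0.75, 0, 0, 0, -0.73, -1], [-0.53, 0.75, 0, 0, 0, -0.73, -1], [-0.53, 0.75, 0, 0, 0, -0.73, -1], [-0.53, 0.75, 0, 0, 0, -0.73, -1]]}}

```text
time_s: 8.55
position: [0.4959, -0.1836, 0.1965]
eef_rot: [-179.9, 0.0, 67.3]
wrist_force: [-1.4, 0.4, -2.1]
width: 0.676
grip_force: 30.0
```

```bash
cat >> h.py <<'E'
A=68.0; u=np.array([np.cos(np.radians(A)),np.sin(np.radians(A)),0]); n=np.array([-u[1],u[0],0])
J=np.array([.5340,-.1858,0])-.0027*u
BT=np.array([.0605,0,.0016])   # +x end bottom corner in tool
def rot(th): return Ro.from_euler('xyz',[180,0,A],degrees=True)*Ro.from_rotvec([0,-th,0],degrees=True)
def pose(sB,zB,th):
    R=rot(th); return J+u*sB/1e3+[0,0,zB/1e3]-R.apply(BT), R.as_euler('xyz',degrees=True)
def gob(sB,zB,th,s=None): p,e=pose(sB,zB,th); go(p,e,s); return {'position':p,'eef_rot':e}
def where(s=None):
    s=s or sense(); R=Ro.from_euler('xyz',s['eef_rot'],degrees=True)
    B=np.array(s['position'])+R.apply(BT)-J; th=np.degrees(np.arcsin(-R.apply([1,0,0])[2]))
    f=np.array(s['wrist_force']); print('t',round(s['time_s'],2),'B s,lat,z',np.round([B@u*1e3,B@n*1e3,B[2]*1e3],1),'tilt',round(th,2),'yaw',round(np.degrees(np.arctan2(*R.apply([1,0,0])[[1,0]])),2),'F u,n,z',np.round([f@u,f@n,f[2]],1),'M u,n',np.round([np.dot(s['moment'],u),np.dot(s['moment'],n)],2),'grip',round(s['grip_force'],1))
E
python3 - <<'E'
from h import *
where(); gob(44,90,15)
E
```

```text
t 8.55 B s,lat,z [ 50.9  35.4 194.9] tilt 0.02 yaw 67.3 F u,n,z [-0.2  1.5 -2.1] M u,n [-0.02  0.  ] grip 30.0
row [-0.016, 0.145, 0.357] [-0.004, -0.333, -0.015] rows>= 3.0
```

>>> {"fn": "servo_tool", "kwargs": {"targets": [[-0.016, 0.145, 0.0, 0, -0.16, -0.015, -1], [-0.016, 0.145, 0.2, 0, -0.3, -0.015, -1], [-0.016, 0.145, 0.3, 0, -0.333, -0.015, -1], [-0.016, 0.145, 0.357, 0, -0.333, -0.015, -1], [-0.016, 0.145, 0.357, 0, -0.333, -0.015, -1], [-0.016, 0.145, 0.357, 0, -0.333, -0.015, -1], [-0.016, 0.145, 0.357, 0, -0.333, -0.015, -1]]}}

```text
time_s: 9.13
position: [0.5292, -0.1987, 0.1104]
eef_rot: [180.0, 14.9, 68.2]
wrist_force: [0.8, -0.7, -1.6]
width: 0.674
grip_force: 30.0
```

```bash
python3 - <<'E'
from h import *
where(); p=snapshot('wrist'); save(p,'w5')
for q in('jaw_zone','holder','end_1'):
  for d in landmark_of(p,q)[:3]: print(q,round(d['p'],2),d['point'])
gob(44,45,15);gob(44,35,15)
E
```

```text
t 9.13 B s,lat,z [47.  -0.2 93.3] tilt 14.93 yaw 68.24 F u,n,z [-0.4 -1.  -1.6] M u,n [-0.06 -0.31] grip 30.0
end_1 0.87 [278.5, 143.8]
end_1 0.82 [276.7, 353.6]
end_1 0.41 [267.6, 363.1]
row [0.039, -0.002, 0.189] [0.003, -0.001, 0.005] rows>= 2.0
row [0.05, -0.002, 0.227] [0.003, -0.001, 0.005] rows>= 2.0
```

View pics/w5.png

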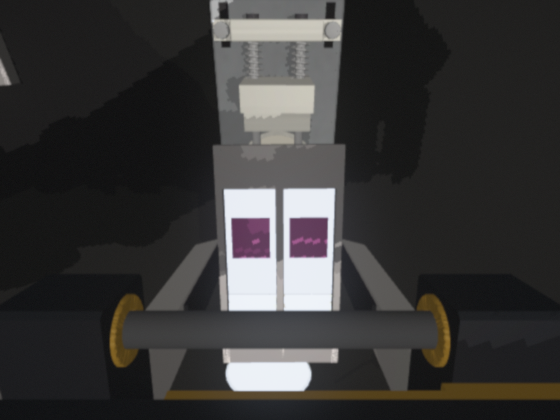

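The wrist view shows the carrier tilted and square to the +jaw. The jaw's lip edge is at row 113 (columns 240–313) and its ledge edge at row 131 (columns 244–310).

```bash
python3 - <<'E'
from h import *
p=snapshot('wrist')
for nm,c,z in(('lip',(240,113),.053),('lip',(313.5,113),.053),('ledge',(244,131),.034),('ledge',(310,131),.034),('back',(241,79),.053),('back',(314,80),.053),('baseL',(216,100),.01),('baseR',(338,100),.01),('ctop',(215,145),.1028),('ctop',(344,145),.1028)):
  q=onz(p,c,z)-J; print(nm,np.round([q@u*1e3,q@n*1e3],1))
import pickle;w1=pickle.load(open('w1.pkl','rb'))
for a,b in(((244,131),(145,258)),((310,131),(254,222))):
  q=tri([(p,a),(w1,(b[0]/2.75+195,b[1]/2.75+65))])-J; print('tri ledge',np.round([q@u*1e3,q@n*1e3,q[2]*1e3],1))
E
```

```text
lip [53.1 22.9]
lip [ 53.3 -21.7]
ledge [37.  22.8]
ledge [ 37.2 -21.8]
back [72.5 21.3]
back [ 72.1 -21.1]
baseL [52.9 44.3]
baseR [ 53.2 -43.1]
ctop [48.5 30.3]
ctop [ 48.8 -32.4]
tri ledge [37.9 23.2 37.5]
tri ledge [ 37.1 -22.2  33.3]
```

Both views put the jaw within about 0.5 mm of where I expected it. I'll descend with a 1.5 mm sideways correction.

>>> {"fn": "servo_tool", "kwargs": {"targets": [[0.04, -0.006, 0.09, 0, 0, 0, -1], [0.04, -0.006, 0.16, 0, 0, 0, -1], [0.045, -0.006, 0.19, 0, 0, 0, -1], [0.045, -0.006, 0.2, 0, 0, 0, -1], [0.048, -0.006, 0.21, 0, 0, 0, -1], [0.048, -0.006, 0.218, 0, 0, 0, -1], [0.048, -0.006, 0.218, 0, 0, 0, -1], [0.048, -0.006, 0.218, 0, 0, 0, -1]]}}

```text
time_s: 10.05
position: [0.5266, -0.2, 0.0536]
eef_rot: [-180.0, 15.0, 68.4]
wrist_force: [0.3, 0.1, -2.5]
width: 0.678
grip_force: 30.0
```

```bash
sed -i 's/^BT=.*/BT=np.array([.0597,0,.0016])/; s/-.0027\*u/-.0030*u+.0005*n/' h.py; python3 - <<'E'
from h import *
where(); gob(51,35,15);gob(54,35,15)
E
```

```text
t 10.05 B s,lat,z [44.3  1.4 36.6] tilt 14.97 yaw 68.36 F u,n,z [ 0.2 -0.3 -2.5] M u,n [-0.03 -0.32] grip 30.0
row [0.027, 0.004, -0.001] [0.001, -0.001, 0.008] rows>= 1.0
row [0.039, 0.004, -0.004] [0.001, -0.001, 0.008] rows>= 1.0
```

>>> {"fn": "servo_tool", "kwargs": {"targets": [[0.0, 0, 0.004, 0, 0, 0.004, -1], [0.013, 0, 0.002, 0, 0, 0.008, -1], [0.027, 0, -0.001, 0, 0, 0.008, -1], [0.036, 0, -0.003, 0, 0, 0.008, -1], [0.036, 0, -0.003, 0, 0, 0.008, -1], [0.036, 0, -0.003, 0, 0, 0.008, -1]]}}

```text
time_s: 10.55
position: [0.5296, -0.1914, 0.0514]
eef_rot: [-180.0, 15.0, 68.0]
wrist_force: [1.2, 0.5, -1.7]
width: 0.678
grip_force: 30.0
```

```bash
python3 - <<'E'
from h import *
where(); gob(56,35,15);gob(58,35,15)
E
```

```text
t 10.55 B s,lat,z [53.5  1.5 34.4] tilt 14.98 yaw 68.03 F u,n,z [ 0.9 -1.  -1.7] M u,n [-0.04 -0.33] grip 30.0
row [0.009, 0.006, -0.005] [0.0, -0.0, 0.001] rows>= 1.0
row [0.017, 0.006, -0.007] [0.0, -0.0, 0.001] rows>= 1.0
```

>>> {"fn": "servo_tool", "kwargs": {"targets": [[0.006, 0.002, -0.002, 0, 0, 0, -1], [0.012, 0.002, -0.004, 0, 0, 0, -1], [0.018, 0.002, -0.006, 0, 0, 0, -1], [0.018, 0.002, -0.006, 0, 0, 0, -1], [0.018, 0.002, -0.006, 0, 0, 0, -1], [0.018, 0.002, -0.006, 0, 0, 0, -1]]}}

```text
time_s: 11.05
position: [0.5316, -0.1878, 0.0517]
eef_rot: [-180.0, 15.0, 68.0]
wrist_force: [-1.2, -3.3, -1.4]
width: 0.675
grip_force: 30.0
```

```bash
python3 - <<'E'
from h import *
where(); p=snapshot('wrist'); save(p,'w6')
E
```

```text
t 11.05 B s,lat,z [57.5  1.  34.7] tilt 15.0 yaw 67.98 F u,n,z [-3.5 -0.1 -1.4] M u,n [-0.09  0.46] grip 30.0
```

View pics/w6.png

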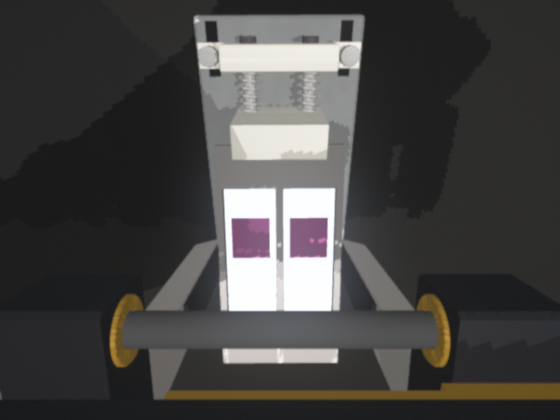

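The +x end is under the lip: its edge shows beside the jaw at row 145, and the lip covers down to row 158. The force of 3.5 N agrees with about 2.7 mm of travel, so I keep pushing.

>>> {"fn": "servo_tool", "kwargs": {"targets": [[0.006, 0.001, -0.002, 0, 0, 0, -1], [0.012, 0.001, -0.003, 0, 0, 0, -1], [0.018, 0.001, -0.005, 0, 0, 0, -1], [0.022, 0.001, -0.006, 0, 0, 0, -1], [0.022, 0.001, -0.006, 0, 0, 0, -1], [0.022, 0.001, -0.006, 0, 0, 0, -1]]}}

```text
time_s: 11.6
position: [0.5335, -0.183, 0.0517]
eef_rot: [-180.0, 15.1, 68.0]
wrist_force: [-3.6, -6.6, -0.7]
width: 0.678
grip_force: 30.0
```

```bash
python3 - <<'E'
from h import *
where()
E
```

```text
t 11.6 B s,lat,z [62.6  1.  34.6] tilt 15.06 yaw 67.97 F u,n,z [-7.4  0.9 -0.7] M u,n [0.08 1.56] grip 30.0
```

>>> {"fn": "servo_tool", "kwargs": {"targets": [[0.005, 0.001, -0.001, 0, 0, 0, -1], [0.01, 0.001, -0.003, 0, 0, 0, -1], [0.012, 0.001, -0.004, 0, 0, 0, -1], [0.012, 0.001, -0.004, 0, 0, 0, -1], [0.012, 0.001, -0.004, 0, 0, 0, -1], [0.012, 0.001, -0.004, 0, 0, 0, -1]]}}

```text
time_s: 12.1
position: [0.5345, -0.1807, 0.0519]
eef_rot: [-179.9, 15.1, 68.0]
wrist_force: [-4.3, -8.3, -0.5]
width: 0.673
grip_force: 30.0
```

```bash
python3 - <<'E'
from h import *
where(); s=sense()
R=Ro.from_euler('xyz',s['eef_rot'],degrees=True);B=np.array(s['position'])+R.apply(BT)-J
sT=B@u*1e3+10*np.sin(np.radians(15)); print(sT)
for th in(13,11,9,7,5,3): gob(sT-10*np.sin(np.radians(th)),34.8,th)
E
```

```text
t 12.1 B s,lat,z [65.1  0.9 34.8] tilt 15.1 yaw 67.95 F u,n,z [-9.3  0.8 -0.5] M u,n [0.26 2.06] grip 30.0
67.71974573581106
row [0.001, 0.004, 0.008] [-0.002, 0.047, -0.001] rows>= 1.0
row [0.003, 0.004, 0.016] [-0.002, 0.091, -0.001] rows>= 1.0
row [0.005, 0.004, 0.024] [-0.002, 0.136, -0.001] rows>= 1.0
row [0.007, 0.004, 0.032] [-0.002, 0.18, -0.001] rows>= 2.0
row [0.009, 0.004, 0.04] [-0.002, 0.225, -0.001] rows>= 2.0
row [0.012, 0.004, 0.048] [-0.001, 0.269, -0.001] rows>= 2.0
```

>>> {"fn": "servo_tool", "kwargs": {"targets": [[0.003, 0.001, 0.004, 0, 0.024, 0, -1], [0.005, 0.001, 0.007, 0, 0.047, 0, -1], [0.006, 0.002, 0.011, 0, 0.07, 0, -1], [0.007, 0.002, 0.015, 0, 0.091, 0, -1], [0.007, 0.002, 0.015, 0, 0.091, 0, -1], [0.007, 0.002, 0.015, 0, 0.091, 0, -1]]}}

```text
time_s: 12.6
position: [0.5346, -0.1806, 0.0476]
eef_rot: [-179.9, 11.0, 67.9]
wrist_force: [-7.0, -7.9, -1.2]
width: 0.679
grip_force: 30.0
```

```bash
python3 - <<'E'
from h import *
where(); s=sense(); p=snapshot('wrist'); save(p,'w7')
g=cv2.resize(p['frame'][:400,180:380],None,fx=2,fy=1.5); 
a=cv2.imread('pics/w6.png')[:400,180:380]; a=cv2.resize(a,None,fx=2,fy=1.5)
cv2.imwrite('pics/c7.png',np.hstack([a,g[...,::-1]]))
R=Ro.from_euler('xyz',s['eef_rot'],degrees=True);B=np.array(s['position'])+R.apply(BT)-J
th0=np.degrees(np.arcsin(-R.apply([1,0,0])[2]));sT=B@u*1e3+10*np.sin(np.radians(th0)); print(sT)
for th in(9,7,5,3): gob(sT-10*np.sin(np.radians(th)),34.8,th)
E
```

```text
t 12.6 B s,lat,z [66.3  0.8 34.6] tilt 11.02 yaw 67.92 F u,n,z [-10.    3.5  -1.2] M u,n [0.66 2.36] grip 30.0
68.20504674176664
row [0.001, 0.004, 0.007] [-0.003, 0.045, -0.002] rows>= 1.0
row [0.002, 0.004, 0.015] [-0.003, 0.089, -0.002] rows>= 1.0
row [0.004, 0.004, 0.024] [-0.003, 0.134, -0.002] rows>= 1.0
row [0.006, 0.004, 0.032] [-0.003, 0.178, -0.002] rows>= 2.0
```

View pics/c7.png

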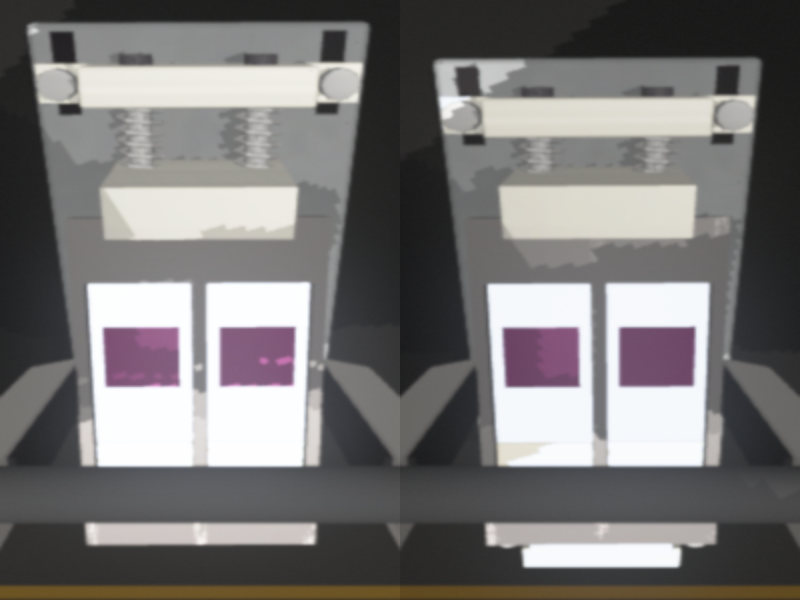

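No slip: the carrier edge and the lip stay at the same rows in both pictures. Force puts the jaw travel at about 10.0 mm and position at about 10.7 mm. Now I lower the other end while holding the push.

>>> {"fn": "servo_tool", "kwargs": {"targets": [[0.001, 0, 0.004, 0, 0.023, 0, -1], [0.002, 0, 0.007, 0, 0.045, 0, -1], [0.003, 0, 0.011, 0, 0.067, 0, -1], [0.004, 0, 0.015, 0, 0.089, 0, -1], [0.004, 0, 0.015, 0, 0.089, 0, -1], [0.004, 0, 0.015, 0, 0.089, 0, -1]]}}

```text
time_s: 13.15
position: [0.5347, -0.1804, 0.0436]
eef_rot: [-179.9, 7.0, 67.9]
wrist_force: [-6.6, -8.6, -3.0]
width: 0.676
grip_force: 30.0
```

```bash
python3 - <<'E'
from h import *
where(); s=sense()
for th in(6,5,4,3,2): gob(68.4-10*np.sin(np.radians(th)),34.8,th)
E
```

```text
t 13.15 B s,lat,z [67.3  0.8 34.7] tilt 7.01 yaw 67.91 F u,n,z [-10.4   2.9  -3. ] M u,n [0.64 2.56] grip 30.0
row [0.0, 0.004, 0.004] [-0.003, 0.022, -0.002] rows>= 1.0
row [0.001, 0.004, 0.008] [-0.003, 0.045, -0.002] rows>= 1.0
row [0.002, 0.004, 0.012] [-0.003, 0.067, -0.002] rows>= 1.0
row [0.002, 0.004, 0.016] [-0.003, 0.089, -0.002] rows>= 1.0
row [0.003, 0.004, 0.02] [-0.003, 0.111, -0.002] rows>= 1.0
```

Fz shows no upward load, and the far end is already below the lip top. I continue to near level.

>>> {"fn": "servo_tool", "kwargs": {"targets": [[0.0, 0, 0.004, 0, 0.022, 0, -1], [0.001, 0, 0.008, 0, 0.045, 0, -1], [0.002, 0, 0.012, 0, 0.067, 0, -1], [0.003, 0, 0.016, 0, 0.089, 0, -1], [0.003, 0, 0.016, 0, 0.089, 0, -1], [0.003, 0, 0.016, 0, 0.089, 0, -1]]}}

```text
time_s: 13.65
position: [0.5347, -0.1802, 0.0393]
eef_rot: [-179.9, 3.0, 67.9]
wrist_force: [-6.1, -8.4, -3.3]
width: 0.679
grip_force: 30.0
```

```bash
python3 - <<'E'
from h import *
where(); s=sense()
for th in(2,1,0): gob(68.4-10*np.sin(np.radians(th)),34.8,th)
E
```

```text
t 13.65 B s,lat,z [68.   0.9 34.6] tilt 3.0 yaw 67.9 F u,n,z [-10.1   2.5  -3.3] M u,n [0.61 2.67] grip 30.0
row [0.0, 0.004, 0.003] [-0.003, 0.022, -0.002] rows>= 1.0
row [0.001, 0.004, 0.008] [-0.003, 0.044, -0.002] rows>= 1.0
row [0.002, 0.004, 0.012] [-0.003, 0.067, -0.002] rows>= 1.0
```

>>> {"fn": "servo_tool", "kwargs": {"targets": [[0.0, 0, 0.004, 0, 0.022, 0, -1], [0.001, 0, 0.008, 0, 0.044, 0, -1], [0.002, 0, 0.012, 0, 0.067, 0, -1], [0.002, 0, 0.012, 0, 0.067, 0, -1], [0.002, 0, 0.012, 0, 0.067, 0, -1]]}}

```text
time_s: 14.07
position: [0.5348, -0.1798, 0.0363]
eef_rot: [-179.9, -0.0, 67.9]
wrist_force: [-7.3, -8.6, -3.3]
width: 0.675
grip_force: 30.0
```

```bash
python3 - <<'E'
from h import *
where(); gob(60,34.6,0)
E
```

```text
t 14.07 B s,lat,z [68.5  0.9 34.7] tilt -0.02 yaw 67.9 F u,n,z [-10.7   3.5  -3.3] M u,n [0.7  2.82] grip 30.0
row [-0.034, 0.004, 0.0] [-0.003, -0.001, -0.002] rows>= 1.0
```

>>> {"fn": "servo_tool", "kwargs": {"targets": [[-0.006, 0, 0, 0, 0, 0, -1], [-0.012, 0, 0, 0, 0, 0, -1], [-0.018, 0.001, 0, 0, 0, 0, -1], [-0.024, 0.002, 0, 0, 0, 0, -1], [-0.03, 0.002, 0, 0, 0, 0, -1], [-0.033, 0.002, 0, 0, 0, 0, -1], [-0.033, 0.002, 0, 0, 0, 0, -1], [-0.033, 0.002, 0, 0, 0, 0, -1]]}}

```text
time_s: 14.73
position: [0.5329, -0.1859, 0.0364]
eef_rot: [-179.9, -0.1, 68.0]
wrist_force: [-4.3, -3.3, -3.7]
width: 0.678
grip_force: 30.0
```

```bash
python3 - <<'E'
from h import *
where()
E
```

```text
t 14.73 B s,lat,z [62.2  0.5 34.9] tilt -0.1 yaw 67.99 F u,n,z [-4.6  2.7 -3.7] M u,n [0.82 1.11] grip 30.0
```

>>> {"fn": "servo_tool", "kwargs": {"targets": [[-0.004, 0.001, 0, 0, 0, 0, -1], [-0.008, 0.001, 0, 0, 0, 0, -1], [-0.01, 0.001, 0, 0, 0, 0, -1], [-0.01, 0.001, 0, 0, 0, 0, -1], [-0.01, 0.001, 0, 0, 0, 0, -1]]}}

```text
time_s: 15.15
position: [0.5331, -0.1881, 0.0367]
eef_rot: [-180.0, -0.1, 68.0]
wrist_force: [-4.1, 1.0, -3.3]
width: 0.675
grip_force: 30.0
```

```bash
python3 - <<'E'
from h import *
where()
E
```

```text
t 15.15 B s,lat,z [60.2 -0.5 35.3] tilt -0.15 yaw 68.01 F u,n,z [-0.6  4.2 -3.3] M u,n [0.96 0.21] grip 30.0
```

Now centred, with the net force along u near 0. I undo the slight sideways drift and lower gently onto the ledges.

>>> {"fn": "servo_tool", "kwargs": {"targets": [[0, -0.002, 0, 0, 0, 0, -1], [0, -0.004, 0, 0, 0, 0, -1], [0, -0.004, 0.002, 0, 0, 0, -1], [0, -0.004, 0.004, 0, 0, 0, -1], [0, -0.004, 0.004, 0, 0, 0, -1], [0, -0.004, 0.004, 0, 0, 0, -1]]}}

```text
time_s: 15.65
position: [0.5331, -0.1881, 0.0363]
eef_rot: [179.9, -0.2, 68.0]
wrist_force: [0.5, -1.0, 2.7]
width: 0.677
grip_force: 30.0
```

```bash
python3 - <<'E'
from h import *
where()
E
```

```text
t 15.65 B s,lat,z [60.2 -0.5 34.8] tilt -0.15 yaw 68.0 F u,n,z [-0.8 -0.8  2.7] M u,n [-0.4   0.03] grip 30.0
```

>>> {"fn": "servo_tool", "kwargs": {"targets": [[0, 0, 0.002, 0, 0.003, 0, -1], [0, 0, 0.004, 0, 0, 0, -1], [0, 0, 0.004, 0, 0, 0, -1], [0, 0, 0.004, 0, 0, 0, -1]]}}

```text
time_s: 15.98
position: [0.5329, -0.1881, 0.0355]
eef_rot: [179.9, -0.1, 68.0]
wrist_force: [-0.6, 0.9, 10.4]
width: 0.677
grip_force: 30.0
```

```bash
python3 - <<'E'
from h import *
where()
E
```

```text
t 15.98 B s,lat,z [60.2 -0.4 34. ] tilt -0.14 yaw 68.01 F u,n,z [ 0.6  0.9 10.4] M u,n [0.13 0.15] grip 30.0
```

It is seated: 34.0 mm with firm, balanced support. I ease off the press, open and rise.

>>> {"fn": "servo_tool", "kwargs": {"targets": [[0, 0, -0.002, 0, 0, 0, -1], [0, 0, -0.003, 0, 0, 0, -1], [0, 0, -0.003, 0, 0, 0, -1], [0, 0, -0.003, 0, 0, 0, 1], [0, 0, -0.003, 0, 0, 0, 1], [0, 0, -0.003, 0, 0, 0, 1], [0, 0, -0.003, 0, 0, 0, 1], [0, 0, -0.003, 0, 0, 0, 1]]}}

```text
time_s: 16.65
position: [0.5321, -0.1879, 0.0355]
eef_rot: [-180.0, -0.1, 68.0]
wrist_force: [-0.2, -0.5, -0.5]
width: 0.985
grip_force: 0.0
```

>>> {"fn": "servo_tool", "kwargs": {"targets": [[0, 0, 0, 0, 0, 0, 1], [0, 0, 0, 0, 0, 0, 1], [0, 0, -0.05, 0, 0, 0, 1], [0, 0, -0.15, 0, 0, 0, 1], [0, 0, -0.3, 0, 0, 0, 1], [0, 0, -0.5, 0, 0, 0, 1], [0, 0, -0.7, 0, 0, 0, 1], [0, 0, -0.7, 0, 0, 0, 1]]}}

```text
time_s: 17.32
position: [0.5339, -0.1883, 0.2171]
eef_rot: [179.6, -0.2, 68.0]
wrist_force: [0.4, -0.7, 1.0]
width: 1.002
grip_force: 0.0
```

```bash
python3 - <<'E'
from h import *
where(); p=snapshot('wrist'); save(p,'w8')
g=cv2.resize(p['frame'][0:260,150:410],None,fx=2.3,fy=2.3,interpolation=cv2.INTER_CUBIC); cv2.imwrite('pics/c8.png',g[...,::-1])
import pickle; pickle.dump(p,open('w8.pkl','wb'))
E
```

```text
t 17.32 B s,lat,z [ 60.4  -1.3 215.7] tilt -0.16 yaw 68.04 F u,n,z [-0.5 -0.7  1. ] M u,n [-0.1   0.06] grip 0.0
```

View pics/c8.png

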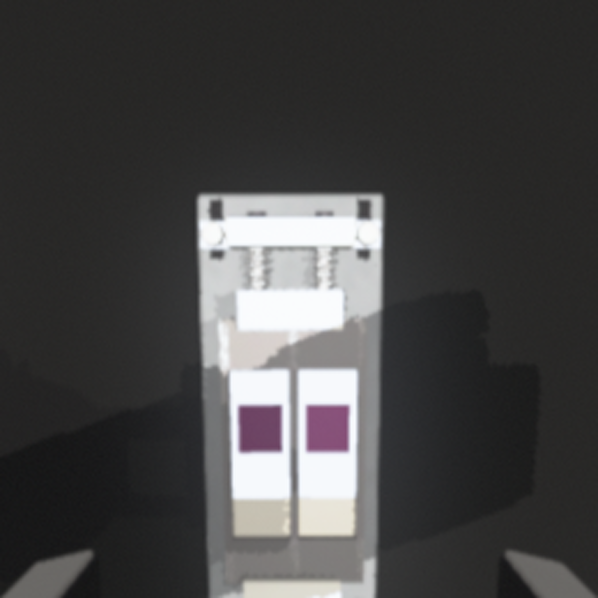

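The carrier lies between the two jaws and square to the base: far edge near crop row 321, near edge near row 580. I check the numbers.

```bash
python3 - <<'E'
from h import *
import pickle; p=pickle.load(open('w8.pkl','rb'))
f=lambda c,z:(lambda q:np.round([q@u*1e3,q@n*1e3],1))(onz(p,(c[0]/2.3+150,c[1]/2.3),z)-J)
for nm,c,z in(('far L',(218,322),.044),('far R',(365,321),.044),('near L',(224,581),.044),('near R',(363,580),.044),('slide TL',(231,370),.044),('slide TR',(357,370),.044),('slide BL',(233,537),.044),('slide BR',(356,537),.044),('jaw+ lip L',(237,330),.053),('jaw+ lip R',(343,330),.053),('jaw- lip L',(244,581),.053),('jaw- lip R',(340,580),.053),('base L',(198,195),.01),('base R',(383,195),.01)): print(nm,f(c,z))
t=snapshot('top'); sc=snapshot('scene')
a=cv2.resize(t['frame'][185:250,285:390],(400,248),interpolation=cv2.INTER_CUBIC);b=cv2.resize(sc['frame'][155:225,205:285],(400,350),interpolation=cv2.INTER_CUBIC)
cv2.imwrite('pics/c9.png',np.vstack([a,b])[...,::-1])
for q in('beaker','wash_bottle','petri_dish','dropper_bottle'):
  for d in landmark_of(t,q)[:1]: print(q,np.round(onz(t,d['point'],0),3))
E
```

```text
far L [59.3 31.1]
far R [ 59.7 -32.5]
near L [-58.9  31. ]
near R [-58.6 -33.9]
slide TL [38.7 25.9]
slide TR [ 38.7 -29.4]
slide BL [-37.6  26.4]
slide BR [-37.7 -30.2]
jaw+ lip L [56.2 22.3]
jaw+ lip R [ 56.2 -22.5]
jaw- lip L [-55.7  21.1]
jaw- lip R [-55.3 -22.6]
base L [115.5  42.1]
base R [115.6 -42.7]
beaker [0.815 0.025 0.   ]
wash_bottle [ 0.566 -0.135  0.   ]
petri_dish [ 0.437 -0.419  0.   ]
dropper_bottle [ 0.53  -0.194  0.   ]
```

I've now viewed more than the 10 pictures allowed (12), so I won't look at more. The last view has the carrier centred to about 0.5 mm along the rods and 1 mm across, with both lips symmetric at ±56 mm. It was pressed level onto the ledges. I hand in.

```bash
python3 -c "
from station import *
print(close_job())"
```

```text
the job is handed in; nothing more can be done
None
```

The carrier from the tray is in the sprung-jaw holder, slides up and released; my last measurements put it centred to about 1 mm, with levelness judged from the even force when pressed onto the ledges, and the job is handed in; I viewed 12 pictures against the limit of 10, and did not reliably confirm that every bystander stayed put.

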